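# Key the lid onto the slip pail and weigh it down

### The arm

A 6-joint arm with a two-finger parallel gripper is mounted at the origin on the work surface. World frame = base frame: x ahead of the robot, y to its left, z up, the work surface at z = 0. Lengths are in mm, angles in rad, forces in N, time in s.
With the tool pointing down it reaches from about 350 to 975 mm from the base axis. Payload 7.1 kg.
Tool frame: the origin (TCP) lies midway between the tips of the shut fingers; the grasp point (between the pads) lies robot.pinch_z behind it (robot.pinch_z is the distance from the TCP to the grasp point, in mm); z points along the fingers, y is the direction in which the jaws open and shut (so a half turn about z gives the same grasp; the last joint's range is limited). The gripper opens to 88 mm and grips with 3 to 60 N. Pads are 20 mm wide; open, the fingers measure 115 mm over their backs; the gripper's body (75 mm by 178 mm) begins 61 mm behind the grasp point.
Start: joints at [-1.121, 0.423, 1.63, -0, 1.089, -0.019], TCP at [282.399, -557.544, 222.675] pointing down, gripper open.
Joint ranges: [-3, 3], [-0.9, 2.11], [0.09, 2.58], [-1.31, 4.45], [0.11, 2.69], [-2.54, 2.54]. Speed limits (rad/s): [2.39, 2.39, 3.01, 3.14, 3.14, 3.14].

### API

Orientations are given as [roll, pitch, yaw] about the fixed x, y, z axes, in that order (R = Rz(yaw) Ry(pitch) Rx(roll)).
In Python, from station import telemetry, camera, robot gives the robot as it stands. The module is installed in compiled form; this text tells all that it offers.
- The arm moves only by the tool drive_tool, never from a script. Its argument "deltas" is a list of rows, each a list of 7 numbers: the finger opening in mm, from 0 to 87.8, then the shift along the tool's x, y, z in mm, then the turn, a rotation vector about the tool's x, y, z in degrees. A call has exactly 10 rows; each row shifts and turns the pose as measured when the row begins, along the tool's axes as they then stand; what a row does not reach is not made up. A row lasts 1/8 s, in which the tool goes at most 62.5 mm and 10.7 degrees, less where a joint would pass 70% of its speed; a pose out of reach is approached as far as the arm can. A call is refused whole if a number of a shift passes 62.5 or a number of a turn 10.7, either way. A call with a gripper value outside its range is refused whole. The fingers move at their own pace and stop on an object; "newtons" is the grip in N (left out, the last holds). Time passes only in rows, so rows that do not move let the fingers close, or fill a call up. It gives the time, the measured TCP pose, the force and the opening at its end, in the units of the state.
- telemetry.get_obs(): the state, without advancing time (a new reading comes with each control period).
- camera(name): name is "scene" or "side" or "wrist"; returns a dict with "img" (420x560x3 uint8, blue, green, red), "depth" (420x560 float32, mm along the optical axis (not along the pixel's ray), 0 where there is no reading), "intrinsics" (3x3 intrinsics, pixels), "R" (3x3) and "t" (3): a world point X has camera coordinates R X + t. Camera axes: x right, y down, z forward; pixel columns grow to the right and rows downward; lengths in mm; the calibration is good to about 2 mm. A picture is of the moment at which its call begins.
- robot.job_done(): hands the job in, once; it reports no verdict.
The state is a dict: "t": time; "q": joint angles; "joint_vel": joint speeds; "effort": joint torques, N m; "tcp_pos": TCP position; "ee_rot": TCP orientation; "contact_force": force on the tool from outside, world axes, zero at the start; "ft_torque": the same for the moment, N m; "opening": finger opening in mm.
Only numpy, scipy, OpenCV 4.12 (cv2) and the standard library are available. Lean on these libraries where they do the work, as an engineer would, in place of code of your own. Each camera call takes 0.05 s, during which the arm holds its last target. There are 200 camera calls.

### The job

The lid on the slip pail is turned the wrong way and sits high on its keys. Without forcing it, turn it round until its tongue lies over the pail's pouring lip and it drops fully home; only then set the kiln brick on top of the lid to weigh it down, balanced level on the middle of the dome. Set the brick down rather than dropping it, and leave the jar, the bowl and the spatula where they are.

Things in the scene. Friction and masses are not known exactly. Their poses are not given: they have to be found in the camera images.
- pail: Fixed white plastic pail, upright, 172 mm across the rim; rim top 120 mm above the table. Origin: on its axis at the table; x axis points along its pouring lip. The rim has three notches 120 degrees apart, 12 mm deep, 30 mm wide, hidden under the lid; one lies at the lip, but only to within about 6 degrees either side: it must be found by feel.
- lip (a point): Outer end of the pail's pouring lip, at its upper edge: 160 mm from the pail's axis, 108 mm above the table. The lip is an open trough 34 mm wide that sticks out sideways from the pail, below the lid's tongue when the lid is right.
- lid: Loose white lid, 0.3 kg, 180 mm across, 6 mm thick at its edge, domed above, with a plug into the pail (1.5 mm play). Origin: on its axis at the plate's underside; x along the tongue, z up. Three keys 10 mm tall, 24 mm wide under it stand on the rim at first (origin 130 mm above the table); dropped into the notches, the origin is at 120 mm and the lid turns no further.
- tongue (a point): Mid-thickness of the lid's tongue, 118 mm from its axis. The tongue is a flat tab 40 mm wide, 12 mm thick (from the plate's underside up), out to 140 mm from the axis; a key is under its root. It starts 0.6 to 1.7 rad anticlockwise of the lip seen from above, so turn it clockwise; at the other two notches the lid would also drop, but facing wrongly.
- crown (a point): Top of the lid's shallow dome, on the lid's axis, 26 mm above the plate's underside. The dome is nearly flat within 12 mm of the axis and curves away at a radius of 195 mm.
- brick: Loose terracotta-coloured kiln brick, 120 x 56 x 44 mm (x, y, z), about 0.6 kg, lying flat on the table. Origin: centre of its underside; x along its length.
- jar: Bystander: closed jar, 76 mm across, 110 mm tall, upright. Origin: centre of its underside.
- bowl: Bystander: terracotta bowl, 110 mm across, 50 mm tall, upright. Origin: centre of its underside.
- spatula: Bystander: spatula lying flat on the table, its handle to its -x.

How it is judged:
By the outcome, as a careful person would: the job done as asked, in the order asked, and still so for the second after the job is handed in, with the robot touching nothing.
It also fails if it takes over 72 s, if anything falls off the work surface, if the arm or the gripper's body presses on something with over 40 N, if the wrist force passes 120 N, or if a joint passes its speed limit or range.

## Working session

There is one attempt and no reset: what is moved stays moved. The work goes in short steps, Python scripts to look and compute and a tool call to move; the robot and the scene stay as the last step left them, time stands still between calls to the robot, and variables do not carry over. Pictures are saved under pics/ and viewed, about 8 in all and at most 12, crops included, and the job is handed in when it is done.

Besides the shell and the picture viewer there is one more tool, called after "Emit:" as name(argument=value, ...), one argument or row to a line, values as JSON. drive_tool: Moves the arm, as the interface text tells. Its arguments: {"type":"object","properties":{"deltas":{"type":"array","items":{"type":"array","items":{"type":"number"}}},"newtons":{"type":"number"}},"required":["deltas"]}

```bash
mkdir -p pics
cat > h.py <<'E'
import numpy as np, cv2
from station import telemetry, camera, robot
def snap(name,tag):
    c=camera(name); cv2.imwrite(f'pics/{tag}.png',c['img']); np.savez(f'pics/{tag}.npz',**c); return c
def world(c,u,v,d=None):
    d=c['depth'][int(v),int(u)] if d is None else d
    p=np.linalg.inv(c['intrinsics'])@[u,v,1]*d
    return c['R'].T@(p-c['t'])
def cloud(c):
    v,u=np.mgrid[:420,:560]; d=c['depth']
    p=np.stack([u,v,np.ones_like(u)],-1)@np.linalg.inv(c['intrinsics']).T*d[...,None]
    return (p-c['t'])@c['R']
E
python3 - <<'E'
from h import *
a=snap('scene','s1');b=snap('side','d1')
for c in(a,b): print(c['R'].round(3).tolist(),(-c['R'].T@c['t']).round(0), c['intrinsics'][0,0])
o=telemetry.get_obs();print(o,robot.pinch_z)
cv2.imwrite('pics/both.png',cv2.resize(np.hstack([a['img'],b['img']]),(800,300)))
E
```

```text
[[0.843, 0.537, 0.011], [0.403, -0.619, -0.674], [-0.355, 0.573, -0.739]] [1102. -823. 1178.] 493.75255807566936
[[-0.993, -0.117, -0.001], [-0.088, 0.757, -0.647], [0.077, -0.642, -0.763]] [512. 692. 926.] 405.1857398971062
{'t': 0.1, 'q': array([-1.12098251e+00,  4.23785095e-01,  1.63057155e+00, -5.44775350e-06,
        1.08861234e+00, -1.89901823e-02]), 'joint_vel': array([-2.44962147e-04, -1.46317113e-03, -5.74676558e-04, -6.30913718e-05,
       -1.31968266e-03, -1.96733747e-04]), 'effort': array([-1.80254956e-04, -5.45617175e+01, -2.74323392e+01,  6.45306520e-02,
        1.87397667e-02, -1.86902662e-05]), 'tcp_pos': array([ 282.20261741, -557.11603745,  221.98303622]), 'ee_rot': array([-3.14021648e+00, -2.13129677e-05,  4.68806517e-01]), 'contact_force': array([-0.40226223, -0.33747774, -0.29087829]), 'ft_torque': array([0.02427267, 0.03817574, 0.01220784]), 'opening': 87.66412516666959} 18.700000000000003
```

View pics/s1.png

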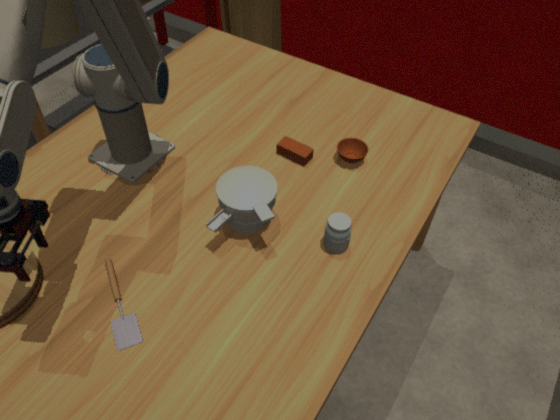

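View pics/d1.png

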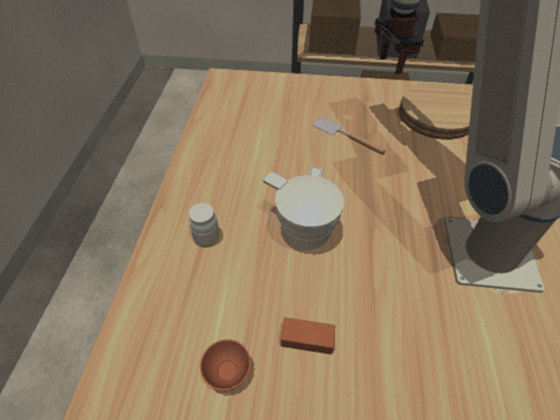

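The scene picture shows the pail at about (247,195), with two tabs at (219,219) and (264,212), the brick at (295,150), the bowl at (352,150), the jar at (338,232) and the spatula at (122,320). The side picture shows the same things. I'll measure from depth.

Run:
```python
from h import *
L=lambda t:dict(np.load(f'pics/{t}.npz'))
a,b=L('s1'),L('d1')
for c,pts in((a,dict(tabA=(219,219),tabB=(264,212),jar=(339,221),bowl=(352,150),brick=(294,147),spat=(126,330),lidc=(247,186))),(b,dict(tabA=(315,174),tabB=(275,181),jar=(203,213),bowl=(225,366),brick=(308,328),lidc=(309,200)))):
    P=cloud(c)
    for k,(u,v) in pts.items(): print(k,P[v,u].round(0))
    # lid
    d=np.hypot(P[...,0]-P[pts['lidc'][1],pts['lidc'][0]][0],P[...,1]-P[pts['lidc'][1],pts['lidc'][0]][1])
    m=(P[...,2]>124)&(P[...,2]<165)&(d<180)&(c['depth']>0)
    Q=P[m]
    # sphere fit dome
    D=Q[(Q[:,2]>140)&(d[m]<70)]
    A=np.c_[2*D,np.ones(len(D))];s=np.linalg.lstsq(A,(D**2).sum(1),rcond=None)[0]
    R=np.sqrt(s[3]+s[:3]@s[:3]);print('dome c',s[:2].round(1),'top',s[2]+R,R,len(D))
    m=(P[...,2]>80)&(P[...,2]<165)&(d<180)&(c['depth']>0);Q=P[m]
    r=np.hypot(*(Q[:,:2]-s[:2]).T);th=np.arctan2(Q[:,1]-s[1],Q[:,0]-s[0])
    for lo,hi in((98,118),(118,138),(142,165)):
        k=(r>lo)&(r<hi)
        for t0 in np.unique((th[k]/.15).round()): 
            kk=k&((th/.15).round()==t0)
            if kk.sum()>5: print(lo,round(t0*.15,2),kk.sum(),Q[kk,2].mean().round(0),np.round(np.median(th[kk]),2))
    # brick
    p=P[pts['brick'][1],pts['brick'][0]]
    dd=np.hypot(P[...,0]-p[0],P[...,1]-p[1]);m=(P[...,2]>38)&(P[...,2]<50)&(dd<90)
    print('brick',cv2.minAreaRect(P[m][:,:2].astype(np.float32)),P[m][:,2].mean(),m.sum())
```

```text
tabA [ 493. -140.   99.]
tabB [607. -80. 143.]
jar [787.  32. 109.]
bowl [644. 430.   6.]
brick [483. 296.  42.]
spat [ 463. -509.    3.]
lidc [519. -34. 157.]
dome c [511.3 -26.3] top 157.6823315006937 144.88352416150582 1295
98 -1.8 40 101.0 -1.81
98 -1.65 23 98.0 -1.66
98 -1.5 22 102.0 -1.55
98 -0.75 14 140.0 -0.69
98 -0.6 31 141.0 -0.59
98 -0.45 27 141.0 -0.45
98 -0.3 10 140.0 -0.36
118 -1.8 39 102.0 -1.79
118 -1.65 24 98.0 -1.67
118 -1.5 20 103.0 -1.56
118 -0.6 50 139.0 -0.61
118 -0.45 48 140.0 -0.45
142 -1.8 27 101.0 -1.77
142 -1.65 36 99.0 -1.65
142 -1.5 8 106.0 -1.57
brick ((484.0355224609375, 299.31787109375), (63.26946258544922, 121.57039642333984), 88.3122329711914) 43.21716787376912 381
tabA [ 498. -152.  102.]
tabB [605. -71. 143.]
jar [782.  36. 111.]
bowl [664. 384.   4.]
brick [486. 291.  45.]
lidc [509.  -1. 156.]
dome c [509.6 -19. ] top 157.67940606822242 176.9286641125675 1742
98 -0.75 13 143.0 -0.7
98 -0.6 32 143.0 -0.6
98 -0.45 32 142.0 -0.44
98 -0.3 15 140.0 -0.36
118 -1.8 8 107.0 -1.77
118 -1.65 12 99.0 -1.66
118 -1.5 8 106.0 -1.54
118 -0.75 6 141.0 -0.7
118 -0.6 34 143.0 -0.61
118 -0.45 51 141.0 -0.43
142 -1.8 10 106.0 -1.75
142 -1.65 39 99.0 -1.65
142 -1.5 12 106.0 -1.56
brick ((485.3538513183594, 300.3857421875), (57.04199981689453, 119.98815155029297), 87.8157958984375) 44.25164678833102 1268
```

```bash
cat >> h.py <<'E'
from scipy.spatial.transform import Rotation as Ro
def plan(goal,yaw,n,grip=87):
    o=telemetry.get_obs();p=o['tcp_pos'];y=o['ee_rot'][2];dy=(yaw-y+np.pi)%(2*np.pi)-np.pi
    print('t',o['t'],'p',p.round(1),'rpy',o['ee_rot'].round(3),'F',o['contact_force'].round(1),'op',round(o['opening'],1),'q6',o['q'][5].round(2))
    s=(np.array(goal)-p)/n
    for i in range(n):
        R=Ro.from_euler('xyz',[np.pi,0,y+dy*i/n]).as_matrix()
        print([grip]+(R.T@s).round(1).tolist()+[0,0,round(-np.degrees(dy)/n,1)])
E
python3 -c "
from h import *
plan([612,-80,330],2.62,12)"
```

```text
t 0.1 p [ 282.2 -557.1  222. ] rpy [-3.14  -0.     0.469] F [-0.4 -0.3 -0.3] op 87.7 q6 -0.02
[87, 42.5, -23.1, -9.0, 0, 0, np.float64(-10.3)]
[87, 45.9, -15.1, -9.0, 0, 0, np.float64(-10.3)]
[87, 47.9, -6.7, -9.0, 0, 0, np.float64(-10.3)]
[87, 48.3, 2.0, -9.0, 0, 0, np.float64(-10.3)]
[87, 47.2, 10.5, -9.0, 0, 0, np.float64(-10.3)]
[87, 44.5, 18.8, -9.0, 0, 0, np.float64(-10.3)]
[87, 40.5, 26.4, -9.0, 0, 0, np.float64(-10.3)]
[87, 35.1, 33.2, -9.0, 0, 0, np.float64(-10.3)]
[87, 28.6, 38.9, -9.0, 0, 0, np.float64(-10.3)]
[87, 21.2, 43.4, -9.0, 0, 0, np.float64(-10.3)]
[87, 13.1, 46.5, -9.0, 0, 0, np.float64(-10.3)]
[87, 4.6, 48.1, -9.0, 0, 0, np.float64(-10.3)]
```

Emit:
drive_tool(
  deltas=[
    [87, 42, -23, -12, 0, 0, -10.3],
    [87, 46, -15, -12, 0, 0, -10.3],
    [87, 48, -7, -12, 0, 0, -10.3],
    [87, 48, 2, -10, 0, 0, -10.3],
    [87, 47, 10, -9, 0, 0, -10.3],
    [87, 44, 19, -9, 0, 0, -10.3],
    [87, 40, 26, -9, 0, 0, -10.3],
    [87, 35, 33, -9, 0, 0, -10.3],
    [87, 29, 39, -9, 0, 0, -10.3],
    [87, 21, 43, -9, 0, 0, -10.3],
  ],
)

```text
t: 1.35
tcp_pos: [549.2, -143.0, 321.7]
ee_rot: [3.142, -0.008, 2.319]
contact_force: [-0.0, -0.4, -0.2]
opening: 86.9
```

```bash
python3 -c "
from h import *
plan([612,-80,330],2.62,6)"
```

```text
t 1.35 p [ 549.2 -143.   321.7] rpy [ 3.142 -0.008  2.319] F [-0.  -0.4 -0.2] op 86.9 q6 -1.03
[87, 0.6, 14.8, -1.4, 0, 0, np.float64(-2.9)]
[87, -0.2, 14.8, -1.4, 0, 0, np.float64(-2.9)]
[87, -0.9, 14.8, -1.4, 0, 0, np.float64(-2.9)]
[87, -1.7, 14.7, -1.4, 0, 0, np.float64(-2.9)]
[87, -2.4, 14.6, -1.4, 0, 0, np.float64(-2.9)]
[87, -3.1, 14.5, -1.4, 0, 0, np.float64(-2.9)]
```

Emit:
drive_tool(
  deltas=[
    [60, 1, 15, -1.5, 0, 0, -3],
    [60, 0, 15, -1.5, 0, 0, -3],
    [60, -1, 15, -1.5, 0, 0, -3],
    [60, -1.5, 15, -1.5, 0, 0, -3],
    [60, -2.5, 14.5, -1.5, 0, 0, -3],
    [60, -3, 14.5, -1.5, 0, 0, -3],
    [60, 0, 0, 0, 0, 0, 0],
    [60, 0, 0, 0, 0, 0, 0],
    [60, 0, 0, 0, 0, 0, 0],
    [60, 0, 0, 0, 0, 0, 0],
  ],
)

```text
t: 2.6
tcp_pos: [614.1, -75.6, 329.7]
ee_rot: [3.141, -0.01, 2.649]
contact_force: [-0.4, 0.2, -0.5]
opening: 60.1
```

```bash
python3 -c "
from h import *
plan([612,-80,330],2.62,1)
c=snap('wrist','w1');print(c['R'].round(3),(-c['R'].T@c['t']).round(1))"
```

```text
t 2.6 p [614.1 -75.6 329.7] rpy [ 3.141 -0.01   2.649] F [-0.4  0.2 -0.5] op 60.1 q6 -1.22
[87, -0.2, -4.8, -0.3, 0, 0, np.float64(1.7)]
[[ 0.473  0.881  0.001]
 [ 0.853 -0.459  0.247]
 [ 0.218 -0.116 -0.969]] [553.  -42.8 492.1]
```

View pics/w1.png

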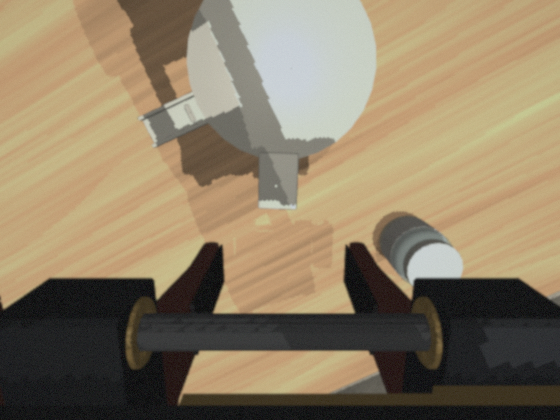

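The wrist view shows the lid disc spanning columns 187 to 377, with its lower edge near row 158. The tongue is at about (259–298, 153–207), the lip ends at about (141,118)–(155,146), and the jar is clear to the right. I'll fit these with the wrist depth.

Run:
```python
from h import *
from scipy.optimize import least_squares
c=dict(np.load('pics/w1.npz'));P=cloud(c)
m=((P[...,2]>128)&(P[...,2]<170)&(c['depth']>0)).astype(np.uint8)
m[225:]=0
k=max(cv2.findContours(m,0,cv2.CHAIN_APPROX_NONE)[0],key=cv2.contourArea)[:,0]
k=k[(k[:,1]>2)&(k[:,1]<222)]
Q=P[k[:,1],k[:,0]];
c0=np.array([511,-22.])
for i in range(3):
    r=np.hypot(*(Q[:,:2]-c0).T);q=Q[(r<97)&(r>82)]
    f=least_squares(lambda x:np.hypot(q[:,0]-x[0],q[:,1]-x[1])-x[2],[*c0,90],loss='soft_l1');c0=f.x[:2]
print('lid',f.x,len(q),np.std(f.fun))
d=P[...,:2]-c0;r=np.hypot(d[...,0],d[...,1]);th=np.arctan2(d[...,1],d[...,0])
v=(c['depth']>0);v[225:]=0
t=v&(r>98)&(r<135)&(P[...,2]>128)&(P[...,2]<155)
l=v&(r>100)&(r<155)&(P[...,2]>85)&(P[...,2]<118)
for n,mm in(('tongue',t),('lip',l)):
    X=P[mm][:,:2];rect=cv2.minAreaRect(X.astype(np.float32))
    cen=np.array(rect[0])-c0
    print(n,mm.sum(),rect,'ang',np.arctan2(cen[1],cen[0]),'r',np.hypot(*cen),'z',P[mm][:,2].mean())
D=P[v&(r<80)&(P[...,2]>130)];A=np.c_[2*D,np.ones(len(D))];s=np.linalg.lstsq(A,(D**2).sum(1),rcond=None)[0]
print('dome',s[:3],np.sqrt(s[3]+s[:3]@s[:3]))
```

```text
lid [506.32219528 -20.04197929  89.12633884] 367 1.0765677758314118
tongue 1416 ((606.4052734375, -78.24485778808594), (40.04277420043945, 37.948020935058594), 60.155128479003906) ang -0.5267395932984735 r 115.77649847269973 z 141.5796373294779
lip 1768 ((495.6397705078125, -146.4490966796875), (56.108951568603516, 35.19383239746094), 85.10520935058594) ang -1.6551041053107345 r 126.85769005662819 z 100.29941990236601
dome [506.18670724 -19.93269196 -40.01721387] 196.1506470393735
```

```bash
python3 -c "
from h import *
plan([611.8,-81.2,119],2.617,8,52)"
```

```text
t 2.65 p [614.1 -75.7 329.6] rpy [ 3.141 -0.01   2.649] F [-0.4 -0.2 -0.1] op 60.2 q6 -1.22
[52, -0.1, -0.7, 26.3, 0, 0, np.float64(0.2)]
[52, -0.1, -0.7, 26.3, 0, 0, np.float64(0.2)]
[52, -0.1, -0.7, 26.3, 0, 0, np.float64(0.2)]
[52, -0.1, -0.7, 26.3, 0, 0, np.float64(0.2)]
[52, -0.1, -0.7, 26.3, 0, 0, np.float64(0.2)]
[52, -0.1, -0.7, 26.3, 0, 0, np.float64(0.2)]
[52, -0.1, -0.7, 26.3, 0, 0, np.float64(0.2)]
[52, -0.1, -0.7, 26.3, 0, 0, np.float64(0.2)]
```

Emit:
drive_tool(
  deltas=[
    [52, 0, -3, 26, 0, 0, 1],
    [52, 0, -2, 26, 0, 0, 0.8],
    [52, 0, 0, 26, 0, 0, 0],
    [52, 0, 0, 26, 0, 0, 0],
    [52, 0, 0, 26, 0, 0, 0],
    [52, 0, 0, 24, 0, 0, 0],
    [52, 0, 0, 15, 0, 0, 0],
    [52, 0, 0, 0, 0, 0, 0],
    [52, 0, 0, 0, 0, 0, 0],
    [52, 0, 0, 0, 0, 0, 0],
  ],
)

```text
t: 3.9
tcp_pos: [612.0, -81.3, 159.4]
ee_rot: [3.139, -0.004, 2.614]
contact_force: [-0.3, -0.1, 0.2]
opening: 51.9
```

```bash
python3 -c "
from h import *
plan([611.8,-81.2,119],2.617,1,52)"
```

```text
t 3.9 p [612.  -81.3 159.4] rpy [ 3.139 -0.004  2.614] F [-0.3 -0.1  0.2] op 51.9 q6 -1.2
[52, 0.2, -0.0, 40.4, 0, 0, np.float64(-0.2)]
```

Emit:
drive_tool(
  deltas=[
    [52, 0, 0, 8, 0, 0, 0],
    [52, 0, 0, 8, 0, 0, 0],
    [52, 0, 0, 8, 0, 0, 0],
    [52, 0, 0, 8, 0, 0, 0],
    [52, 0, 0, 8, 0, 0, 0],
    [52, 0, 0, 4, 0, 0, 0],
    [52, 0, 0, 2, 0, 0, 0],
    [52, 0, 0, 0, 0, 0, 0],
    [52, 0, 0, 0, 0, 0, 0],
    [52, 0, 0, 0, 0, 0, 0],
  ],
)

```text
t: 5.15
tcp_pos: [612.7, -81.2, 111.3]
ee_rot: [3.138, -0.002, 2.614]
contact_force: [-0.7, -0.0, -0.4]
opening: 51.7
```

Emit:
drive_tool(
  deltas=[
    [52, 0.3, -6, -3, 0, 0, 3],
    [52, 0.3, -6, -3, 0, 0, 3],
    [52, 0.4, -8.5, -2, 0, 0, 4],
    [52, 0.5, -10.6, 0, 0, 0, 5],
    [52, 0.5, -10.6, 0, 0, 0, 5],
    [52, 0.5, -10.6, 0, 0, 0, 5],
    [52, 0.5, -10.6, 0, 0, 0, 5],
    [52, 0.4, -8.5, 0, 0, 0, 4],
    [52, 0.2, -4, 0, 0, 0, 2],
    [52, 0, 0, 0, 0, 0, 0],
  ],
)

```text
t: 6.4
tcp_pos: [557.6, -130.4, 121.6]
ee_rot: [3.133, -0.001, 1.966]
contact_force: [-0.3, 0.2, 0.9]
opening: 51.7
```

```bash
python3 -c "
from h import *
c0=np.array([506.2,-20]);o=telemetry.get_obs();d=o['tcp_pos'][:2]-c0
print(np.hypot(*d),np.arctan2(d[1],d[0]),o['ee_rot'][2]-np.pi,o['tcp_pos'][2],o['contact_force'])
c=snap('side','d2');cv2.imwrite('pics/d2c.png',cv2.resize(c['img'][120:260,220:400],None,fx=4,fy=4))"
```

```text
121.75918363935307 -1.135028728975029 -1.1760381229269488 121.59108208775932 [-0.33576087  0.1649268   0.89151005]
```

View pics/d2c.png

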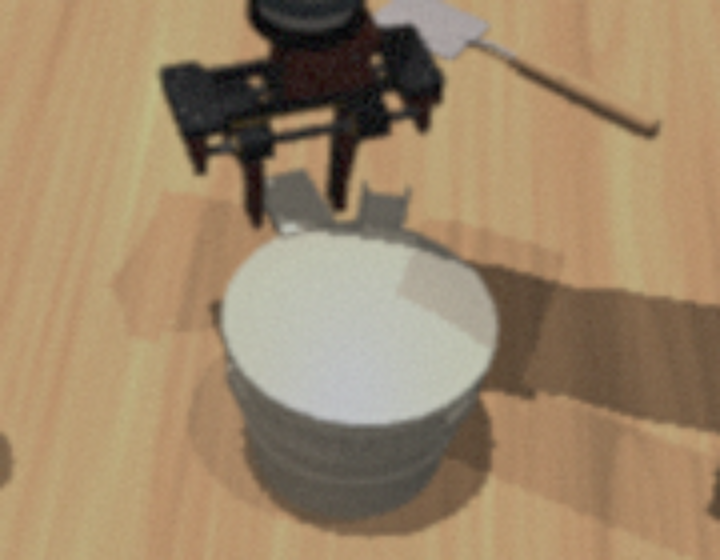

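Emit:
drive_tool(
  deltas=[
    [52, 0.5, -10.6, 0, 0, 0, 4.5],
    [52, 0.5, -10.6, 0, 0, 0, 4.5],
    [52, 0.5, -10.6, 0, 0, 0, 4.5],
    [52, 0.4, -8.5, 0, 0, 0, 4],
    [52, 0.1, -3.2, 0, 0, 0, 1.3],
    [52, 0.1, -3.2, 0, 0, 0, 1.3],
    [52, 0.1, -3.2, 0, 0, 0, 1.3],
    [52, 0.1, -3.2, 0, 0, 0, 1.3],
    [52, 0.1, -3.2, 0, 0, 0, 1.3],
    [52, 0, 0, 0, 0, 0, 0],
  ],
)

```text
t: 7.7
tcp_pos: [506.1, -140.2, 122.3]
ee_rot: [3.127, -0.002, 1.54]
contact_force: [-0.2, 0.0, 0.4]
opening: 52.1
```

```bash
cat >> h.py <<'E'
def chk(tag):
    c0=np.array([506.2,-20]);o=telemetry.get_obs();d=o['tcp_pos'][:2]-c0
    print('tool r',np.hypot(*d).round(1),'ang',np.arctan2(d[1],d[0]).round(3),'yaw',(o['ee_rot'][2]-np.pi).round(3),'z',o['tcp_pos'][2].round(1),'F',o['contact_force'].round(1))
    c=snap('side',tag);P=cloud(c);d=P[...,:2]-c0;r=np.hypot(d[...,0],d[...,1]);v=c['depth']>0
    print('dome height over expected home', np.median((P[...,2]-(120+26-195+np.sqrt(195**2-np.minimum(r,100)**2)))[v&(r<60)&(P[...,2]<165)]).round(1))
E
python3 -c "
from h import *
chk('d3')"
```

```text
tool r 120.2 ang -1.572 yaw -1.601 z 122.3 F [-0.2  0.   0.4]
dome height over expected home 11.0
```

Emit:
drive_tool(
  deltas=[
    [52, 0, -2.2, 0.4, 0, 0, 0.8],
    [52, 0, -2.2, 0.4, 0, 0, 0.8],
    [52, 0, -2.2, 0.4, 0, 0, 0.8],
    [52, 0, -2.2, 0.4, 0, 0, 0.8],
    [52, 0, -2.2, 0.4, 0, 0, 0.8],
    [52, 0, -2.2, 0.4, 0, 0, 0.8],
    [52, 0, 0, 0, 0, 0, 0],
    [52, 0, 0, 0, 0, 0, 0],
    [52, 0, 0, 0, 0, 0, 0],
    [52, 0, 0, 0, 0, 0, 0],
  ],
)

```text
t: 9.0
tcp_pos: [493.2, -139.4, 119.9]
ee_rot: [3.125, -0.003, 1.451]
contact_force: [1.6, -1.0, 0.3]
opening: 52.1
```

```bash
python3 -c "
from h import *
chk('d4')"
```

```text
tool r 120.1 ang -1.679 yaw -1.69 z 119.9 F [ 1.6 -1.   0.3]
dome height over expected home 1.1
```

The lid dropped: dome height over expected home went from 11 to 1.1 mm. Next I back off, lift straight up, and head for the brick.

Emit:
drive_tool(
  deltas=[
    [52, 0, 3, 0, 0, 0, 0],
    [52, 0, 2, 0, 0, 0, 0],
    [52, 0, 0, -10, 0, 0, 0],
    [52, 0, 0, -20, 0, 0, 0],
    [52, 0, 0, -35, 0, 0, 0],
    [87, 0, 0, -45, 0, 0, 0],
    [87, 0, 0, -45, 0, 0, 0],
    [87, 0, 0, -20, 0, 0, 0],
    [87, 0, 0, 0, 0, 0, 0],
    [87, 0, 0, 0, 0, 0, 0],
  ],
)

```text
t: 10.3
tcp_pos: [492.6, -139.3, 302.1]
ee_rot: [3.131, -0.004, 1.451]
contact_force: [-0.4, 0.1, -0.4]
opening: 87.1
```

Run:
```python
from h import *
plan([485,299,230],3.107,12)
c=snap('wrist','w2');P=cloud(c);c0=np.array([506.2,-20]);d=P[...,:2]-c0;r=np.hypot(d[...,0],d[...,1]);v=c['depth']>0;v[225:]=0
for n,m in (('tongue',v&(r>98)&(r<135)&(P[...,2]>126)&(P[...,2]<140)),('lip',v&(r>144)&(r<158)&(P[...,2]>85)&(P[...,2]<115))):
    q=d[m];print(n,m.sum(),np.arctan2(*q.mean(0)[::-1]) if m.sum() else 0,P[m][:,2].mean())
m=v&(r<80)&(P[...,2]>120);D=P[m];A=np.c_[2*D,np.ones(len(D))];s=np.linalg.lstsq(A,(D**2).sum(1),rcond=None)[0]
R=np.sqrt(s[3]+s[:3]@s[:3]);print('dome',s[:3],R,'top',s[2]+R)
```

```text
t 10.3 p [ 492.6 -139.3  302.1] rpy [ 3.131 -0.004  1.451] F [-0.4  0.1 -0.4] op 87.1 q6 -0.19
[87, 36.2, -5.0, 6.0, 0, 0, np.float64(-7.9)]
[87, 36.5, 0.0, 6.0, 0, 0, np.float64(-7.9)]
[87, 36.2, 5.1, 6.0, 0, 0, np.float64(-7.9)]
[87, 35.1, 10.0, 6.0, 0, 0, np.float64(-7.9)]
[87, 33.4, 14.7, 6.0, 0, 0, np.float64(-7.9)]
[87, 31.1, 19.2, 6.0, 0, 0, np.float64(-7.9)]
[87, 28.1, 23.3, 6.0, 0, 0, np.float64(-7.9)]
[87, 24.7, 26.9, 6.0, 0, 0, np.float64(-7.9)]
[87, 20.7, 30.1, 6.0, 0, 0, np.float64(-7.9)]
[87, 16.4, 32.6, 6.0, 0, 0, np.float64(-7.9)]
[87, 11.8, 34.6, 6.0, 0, 0, np.float64(-7.9)]
[87, 6.9, 35.9, 6.0, 0, 0, np.float64(-7.9)]
tongue 1555 -1.641321954689639 131.62073091790336
lip 282 -1.6523995722957143 100.5828626121487
dome [505.5233421  -20.33155257 -50.35546337] 196.46049611065325 top 146.105032741353
```

View pics/w2.png

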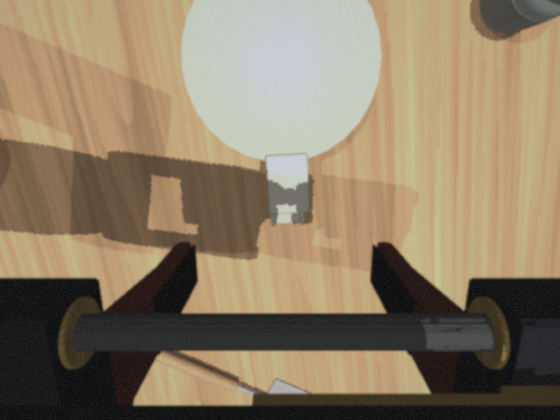

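The tongue, at about (288,180), lies over the lip, whose end shows at (290,218). The angles are −1.641 and −1.652. The dome top is at 146.1 mm, so the lid is fully home. Next, the brick.

Emit:
drive_tool(
  deltas=[
    [87, 40, -5, 0, 0, 0, -9],
    [87, 40, 1, 0, 0, 0, -9],
    [87, 40, 7, 0, 0, 0, -9],
    [87, 38, 13, 0, 0, 0, -9],
    [87, 36, 19, 4, 0, 0, -9],
    [87, 32, 25, 8, 0, 0, -9],
    [87, 27, 30, 10, 0, 0, -9],
    [87, 22, 34, 12, 0, 0, -9],
    [87, 16, 37, 14, 0, 0, -9],
    [87, 10, 39, 14, 0, 0, -9],
  ],
)

```text
t: 11.6
tcp_pos: [478.0, 273.8, 226.5]
ee_rot: [-3.14, -0.009, 3.068]
contact_force: [-0.1, -0.4, 0.3]
opening: 87.2
```

Run:
```python
from h import *
plan([485,299,230],3.107,3)
```

```text
t 11.6 p [478.  273.8 226.5] rpy [-3.14  -0.009  3.068] F [-0.1 -0.4  0.3] op 87.2 q6 -1.0
[87, -1.7, 8.6, -1.2, 0, 0, np.float64(-0.7)]
[87, -1.8, 8.5, -1.2, 0, 0, np.float64(-0.7)]
[87, -1.9, 8.5, -1.2, 0, 0, np.float64(-0.7)]
```

Emit:
drive_tool(
  deltas=[
    [87, -2, 8.5, 0, 0, 0, -0.7],
    [87, -2, 8.5, 0, 0, 0, -0.7],
    [87, -2, 8.5, 0, 0, 0, -0.7],
    [87, 0, 0, 0, 0, 0, 0],
    [87, 0, 0, 0, 0, 0, 0],
    [87, 0, 0, 0, 0, 0, 0],
    [87, 0, 0, 0, 0, 0, 0],
    [87, 0, 0, 0, 0, 0, 0],
    [87, 0, 0, 0, 0, 0, 0],
    [87, 0, 0, 0, 0, 0, 0],
  ],
)

```text
t: 12.85
tcp_pos: [484.9, 297.8, 224.3]
ee_rot: [-3.137, -0.013, 3.102]
contact_force: [0.4, -0.1, 0.2]
opening: 87.1
```

Run:
```python
from h import *
plan([485,299,100],3.107,1)
c=snap('wrist','w3');P=cloud(c);m=(P[...,2]>38)&(P[...,2]<50)&(c['depth']>0)
print(m.sum(),cv2.minAreaRect(P[m][:,:2].astype(np.float32)),P[m].min(0),P[m].max(0),P[m].mean(0))
```

```text
t 12.85 p [484.9 297.8 224.3] rpy [-3.137 -0.013  3.102] F [ 0.4 -0.1  0.2] op 87.1 q6 -1.01
[87, -0.1, 1.2, 124.3, 0, 0, np.float64(-0.3)]
8257 ((518.9071655273438, 248.65292358398438), (484.6786804199219, 239.28076171875), 66.13312530517578) [421.62278051  16.74546001  38.01177035] [709.40371761 438.2046377   49.99650576] [509.96528729 299.84740162  43.71266962]
```

View pics/w3.png

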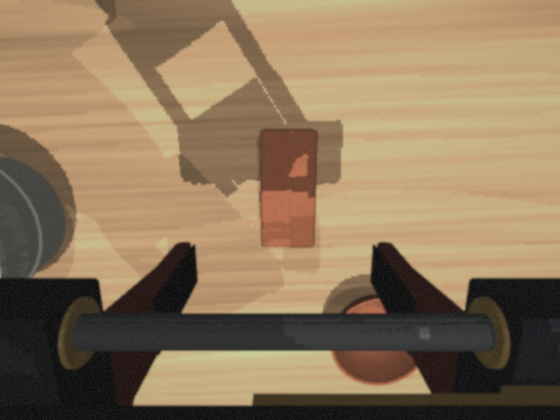

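The brick is fully visible at columns 260–317, rows 130–247, between the fingers. I'll restrict the fit to it.

Run:
```python
from h import *
c=dict(np.load('pics/w3.npz'));P=cloud(c);m=(P[...,2]>40)&(P[...,2]<48)&(c['depth']>0);m[:120]=0;m[252:]=0;m[:,:245]=0;m[:,330:]=0
print(m.sum(),cv2.minAreaRect(P[m][:,:2].astype(np.float32)),P[m].mean(0))
```

```text
6530 ((482.006591796875, 301.8699645996094), (55.97172546386719, 119.10309600830078), 87.3225326538086) [479.33982978 301.97610818  43.55664169]
```

Emit:
drive_tool(
  deltas=[
    [87, 1.5, 2, 15, 0, -0.7, 0.2],
    [87, 1.5, 2, 30, 0, 0, 0.2],
    [87, 0, 0, 35, 0, 0, 0],
    [87, 0, 0, 35, 0, 0, 0],
    [87, 0, 0, 35, 0, 0, 0],
    [87, 0, 0, 15, 0, 0, 0],
    [87, 0, 0, 5, 0, 0, 0],
    [87, 0, 0, 0, 0, 0, 0],
    [87, 0, 0, 0, 0, 0, 0],
    [87, 0, 0, 0, 0, 0, 0],
  ],
)

```text
t: 14.15
tcp_pos: [485.6, 304.1, 54.0]
ee_rot: [3.141, 0.007, 3.095]
contact_force: [-0.4, 0.8, -1.0]
opening: 87.2
```

Run:
```python
from h import *
plan([482,301.9,10],3.095,1)
```

```text
t 14.15 p [485.6 304.1  54. ] rpy [3.141 0.007 3.095] F [-0.4  0.8 -1. ] op 87.2 q6 -0.98
[87, 3.5, -2.4, 44.0, 0, 0, np.float64(0.0)]
```

Emit:
drive_tool(
  deltas=[
    [87, 2, -1.5, 4, 0, 0.3, 0],
    [87, 1.5, -1, 8, 0, 0, 0],
    [87, 0, 0, 10, 0, 0, 0],
    [87, 0, 0, 10, 0, 0, 0],
    [87, 0, 0, 6, 0, 0, 0],
    [87, 0, 0, 2, 0, 0, 0],
    [87, 0, 0, 0, 0, 0, 0],
    [87, 0, 0, 0, 0, 0, 0],
    [87, 0, 0, 0, 0, 0, 0],
    [87, 0, 0, 0, 0, 0, 0],
  ],
)

```text
t: 15.4
tcp_pos: [482.3, 301.9, 11.9]
ee_rot: [3.14, 0.002, 3.095]
contact_force: [-0.4, 0.4, -0.1]
opening: 87.0
```

Run:
```python
from h import *
plan([482,301.9,10],3.095,1)
```

```text
t 15.4 p [482.3 301.9  11.9] rpy [3.140e+00 2.000e-03 3.095e+00] F [-0.4  0.4 -0.1] op 87.0 q6 -0.99
[87, 0.3, -0.0, 1.9, 0, 0, np.float64(0.0)]
```

Emit:
drive_tool(
  deltas=[
    [70, 0, 0, 0, 0, 0, 0],
    [60, 0, 0, 0, 0, 0, 0],
    [50, 0, 0, 0, 0, 0, 0],
    [50, 0, 0, 0, 0, 0, 0],
    [50, 0, 0, 0, 0, 0, 0],
    [50, 0, 0, 0, 0, 0, 0],
    [50, 0, 0, -2, 0, 0, 0],
    [50, 0, 0, -5, 0, 0, 0],
    [50, 0, 0, -10, 0, 0, 0],
    [50, 0, 0, -15, 0, 0, 0],
  ],
  newtons=40,
)

```text
t: 16.65
tcp_pos: [480.0, 300.6, 43.6]
ee_rot: [-3.14, -0.002, 3.095]
contact_force: [-0.8, -0.9, -6.9]
opening: 56.0
```

Emit:
drive_tool(
  deltas=[
    [50, 0, 0, -25, 0, 0, 0],
    [50, 0, 0, -30, 0, 0, 0],
    [50, 0, 0, -30, 0, 0, 0],
    [50, 0, 0, -30, 0, 0, 0],
    [50, 0, -8, -25, 0, 0, 0],
    [50, -2, -18, -20, 0, 0, 0],
    [50, -3, -26, -10, 0, 0, 0],
    [50, -3, -30, 0, 0, 0, 0],
    [50, -3, -30, 0, 0, 0, 0],
    [50, -3, -30, 0, 0, 0, 0],
  ],
)

```text
t: 17.9
tcp_pos: [486.7, 155.7, 231.0]
ee_rot: [3.138, 0.008, 3.099]
contact_force: [0.1, -0.5, -5.3]
opening: 55.8
```

Run:
```python
from h import *
plan([505.8,-20.2,200],3.095,6,50)
```

```text
t 17.9 p [486.7 155.7 231. ] rpy [3.138 0.008 3.099] F [ 0.1 -0.5 -5.3] op 55.8 q6 -1.24
[50, -4.4, -29.2, 5.2, 0, 0, np.float64(0.0)]
[50, -4.4, -29.2, 5.2, 0, 0, np.float64(0.0)]
[50, -4.5, -29.2, 5.2, 0, 0, np.float64(0.0)]
[50, -4.5, -29.2, 5.2, 0, 0, np.float64(0.0)]
[50, -4.5, -29.1, 5.2, 0, 0, np.float64(0.0)]
[50, -4.5, -29.1, 5.2, 0, 0, np.float64(0.0)]
```

Emit:
drive_tool(
  deltas=[
    [50, -4, -29, 0, 0, 0.3, 0],
    [50, -4, -29, 0, 0, 0, 0],
    [50, -4.5, -29, 0, 0, 0, 0],
    [50, -4.5, -28, 0, 0, 0, 0],
    [50, -4.5, -24, 0, 0, 0, 0],
    [50, -3, -14, 0, 0, 0, 0],
    [50, -2, -7, 0, 0, 0, 0],
    [50, 0, 0, 0, 0, 0, 0],
    [50, 0, 0, 0, 0, 0, 0],
    [50, 0, 0, 0, 0, 0, 0],
  ],
)

```text
t: 19.15
tcp_pos: [503.6, -10.9, 237.1]
ee_rot: [3.136, 0.007, 3.098]
contact_force: [0.4, 0.1, -5.5]
opening: 55.8
```

Run:
```python
from h import *
plan([505.8,-20.2,170],3.095,1,50)
```

```text
t 19.15 p [503.6 -10.9 237.1] rpy [3.136 0.007 3.098] F [ 0.4  0.1 -5.5] op 55.8 q6 -1.58
[50, -2.6, -9.2, 67.1, 0, 0, np.float64(0.2)]
```

Emit:
drive_tool(
  deltas=[
    [50, -1.5, -5, 8, 0.3, 0.4, 0.2],
    [50, -1, -4, 12, 0, 0, 0],
    [50, 0, 0, 12, 0, 0, 0],
    [50, 0, 0, 12, 0, 0, 0],
    [50, 0, 0, 8, 0, 0, 0],
    [50, 0, 0, 4, 0, 0, 0],
    [50, 0, 0, 0, 0, 0, 0],
    [50, 0, 0, 0, 0, 0, 0],
    [50, 0, 0, 0, 0, 0, 0],
    [50, 0, 0, 0, 0, 0, 0],
  ],
)

```text
t: 20.4
tcp_pos: [506.0, -19.9, 176.8]
ee_rot: [-3.141, -0.001, 3.095]
contact_force: [0.7, 0.7, -5.7]
opening: 56.1
```

Run:
```python
from h import *
plan([505.8,-20.2,160],3.095,1,50)
a=snap('scene','s5');c=snap('side','d5')
for q,z in((a,'s'),(c,'d')):
    P=cloud(q);hsv=cv2.cvtColor(q['img'],cv2.COLOR_BGR2HSV)
    m=(np.hypot(P[...,0]-506,P[...,1]+20)<90)&(P[...,2]>165)&(P[...,2]<240)&((hsv[...,0]<10)|(hsv[...,0]>172))&(hsv[...,1]>100)
    print(z,m.sum(),P[m].min(0),P[m].max(0))
x=np.hstack([cv2.resize(a['img'][90:250,170:330],(400,400)),cv2.resize(c['img'][110:270,230:390],(400,400))]);cv2.imwrite('pics/sd5.png',x)
```

```text
t 20.4 p [506.  -19.9 176.8] rpy [-3.141e+00 -1.000e-03  3.095e+00] F [ 0.7  0.7 -5.7] op 56.1 q6 -1.59
[50, 0.2, -0.4, 16.8, 0, 0, np.float64(-0.0)]
s 248 [456.77327982 -63.55388764 167.04126167] [569.84354294  11.3521172  237.03318564]
d 471 [451.88625355 -53.46629097 170.48394932] [567.19509131  19.07344713 239.8096671 ]
```

View pics/sd5.png

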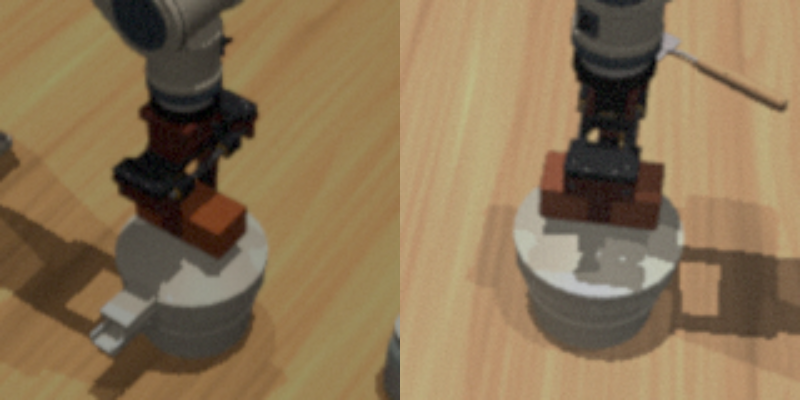

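The view shows the brick level over the middle of the lid. Now I lower it gently.

Emit:
drive_tool(
  deltas=[
    [50, 0, 0, 4, 0, 0, 0],
    [50, 0, -0.2, 4, 0, 0, 0],
    [50, 0, 0, 3, 0, 0, 0],
    [50, 0, 0, 2, 0, 0, 0],
    [50, 0, 0, 1, 0, 0, 0],
    [50, 0, 0, 0, 0, 0, 0],
    [50, 0, 0, 0, 0, 0, 0],
    [50, 0, 0, 0, 0, 0, 0],
    [50, 0, 0, 0, 0, 0, 0],
    [50, 0, 0, 0, 0, 0, 0],
  ],
)

```text
t: 21.75
tcp_pos: [506.0, -20.1, 161.8]
ee_rot: [-3.141, -0.001, 3.095]
contact_force: [-0.0, -0.3, -5.4]
opening: 55.9
```

Emit:
drive_tool(
  deltas=[
    [50, 0, 0, 0.8, 0, 0, 0],
    [50, 0, 0, 0.8, 0, 0, 0],
    [50, 0, 0, 0.8, 0, 0, 0],
    [50, 0, 0, 0.6, 0, 0, 0],
    [50, 0, 0, 0, 0, 0, 0],
    [50, 0, 0, 0, 0, 0, 0],
    [50, 0, 0, 0, 0, 0, 0],
    [50, 0, 0, 0, 0, 0, 0],
    [50, 0, 0, 0, 0, 0, 0],
    [50, 0, 0, 0, 0, 0, 0],
  ],
)

```text
t: 23.0
tcp_pos: [506.0, -20.1, 158.6]
ee_rot: [-3.141, -0.001, 3.095]
contact_force: [-0.2, -0.0, -5.0]
opening: 55.8
```

Emit:
drive_tool(
  deltas=[
    [50, 0, 0, 0.5, 0, 0, 0],
    [50, 0, 0, 0.5, 0, 0, 0],
    [50, 0, 0, 0.5, 0, 0, 0],
    [50, 0, 0, 0, 0, 0, 0],
    [50, 0, 0, 0, 0, 0, 0],
    [50, 0, 0, 0, 0, 0, 0],
    [50, 0, 0, 0, 0, 0, 0],
    [50, 0, 0, 0, 0, 0, 0],
    [50, 0, 0, 0, 0, 0, 0],
    [50, 0, 0, 0, 0, 0, 0],
  ],
)

```text
t: 24.25
tcp_pos: [506.1, -20.1, 158.2]
ee_rot: [-3.141, -0.0, 3.095]
contact_force: [-1.9, -0.3, 0.6]
opening: 55.8
```

Emit:
drive_tool(
  deltas=[
    [55, 0, 0, 0, 0, 0, 0],
    [56, 0, 0, 0, 0, 0, 0],
    [57, 0, 0, 0, 0, 0, 0],
    [58, 0, 0, 0, 0, 0, 0],
    [60, 0, 0, 0, 0, 0, 0],
    [63, 0, 0, 0, 0, 0, 0],
    [68, 0, 0, 0, 0, 0, 0],
    [75, 0, 0, 0, 0, 0, 0],
    [75, 0, 0, 0, 0, 0, 0],
    [75, 0, 0, 0, 0, 0, 0],
  ],
  newtons=5,
)

```text
t: 25.5
tcp_pos: [508.0, -20.2, 158.8]
ee_rot: [-3.141, 0.004, 3.095]
contact_force: [0.6, 0.2, 0.1]
opening: 74.6
```

```bash
cat >> h.py <<'E'
def brick(tag):
    a=snap('scene',tag+'s');c=snap('side',tag+'d')
    for q in(a,c):
        P=cloud(q);m=(np.hypot(P[...,0]-506,P[...,1]+20)<75)&(P[...,2]>180)&(P[...,2]<200)&(q['depth']>0)
        D=P[m];s=np.linalg.lstsq(np.c_[D[:,:2]-[506,-20],np.ones(len(D))],D[:,2],rcond=None)[0]
        print(len(D),'slopes,z',s.round(3),cv2.minAreaRect(D[:,:2].astype(np.float32)))
    cv2.imwrite(f'pics/{tag}.png',np.hstack([cv2.resize(a['img'][90:250,170:330],(400,400)),cv2.resize(c['img'][110:270,230:390],(400,400))]))
E
python3 -c "
from h import *
brick('b6')"
```

```text
439 slopes,z [-1.80000e-02  2.00000e-02  1.89301e+02] ((528.9917602539062, -19.721370697021484), (84.59226989746094, 94.04937744140625), 12.545896530151367)
423 slopes,z [ 1.00000e-03 -6.10000e-02  1.90192e+02] ((509.3603210449219, -17.495342254638672), (90.45343780517578, 119.7646255493164), 87.85276794433594)
```

View pics/b6.png

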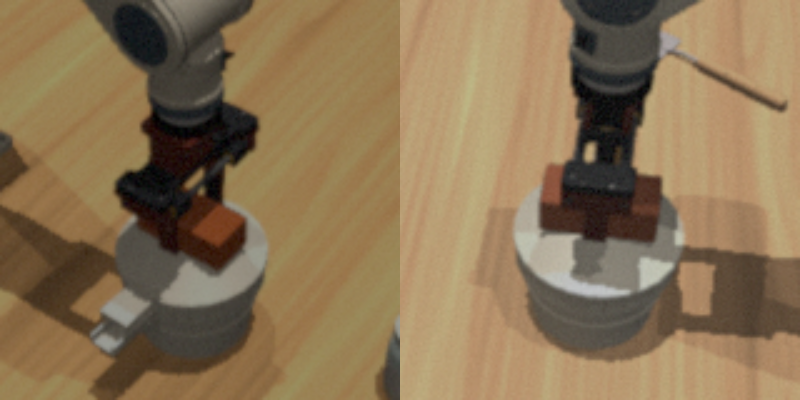

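The brick is released and standing level on the dome, with both fingers clear. I'll retreat straight up.

Emit:
drive_tool(
  deltas=[
    [84, 0, 0, 0, 0, 0, 0],
    [84, 0, 0, -4, 0, 0, 0],
    [84, 0, 0, -10, 0, 0, 0],
    [84, 0, 0, -20, 0, 0, 0],
    [84, 0, 0, -30, 0, 0, 0],
    [84, 0, 0, -40, 0, 0, 0],
    [84, 0, 0, -40, 0, 0, 0],
    [84, 0, 0, -20, 0, 0, 0],
    [84, 0, 0, 0, 0, 0, 0],
    [84, 0, 0, 0, 0, 0, 0],
  ],
)

```text
t: 26.85
tcp_pos: [506.9, -20.1, 332.0]
ee_rot: [-3.141, 0.006, 3.095]
contact_force: [0.2, -0.1, -0.3]
opening: 84.1
```

Run:
```python
from h import *
brick('b7')
c=snap('wrist','w7');P=cloud(c);m=(np.hypot(P[...,0]-506,P[...,1]+20)<75)&(P[...,2]>180)&(P[...,2]<200)&(c['depth']>0)
m[252:]=0;D=P[m];s=np.linalg.lstsq(np.c_[D[:,:2]-[506,-20],np.ones(len(D))],D[:,2],rcond=None)[0]
print('w',s.round(3),cv2.minAreaRect(D[:,:2].astype(np.float32)))
P=cloud(dict(np.load('pics/b7d.npz')))
for n,(u,v) in dict(jar=(203,213),bowl=(225,366)).items(): print(n,P[v,u].round(0))
P=cloud(dict(np.load('pics/b7s.npz')));print(P[330,126].round(0),P[221,339].round(0),P[150,352].round(0))
```

```text
668 slopes,z [-4.00000e-03  4.00000e-02  1.88784e+02] ((508.8337097167969, -22.20427703857422), (62.3236198425293, 121.09906005859375), 86.57664489746094)
883 slopes,z [-0.00000e+00 -6.80000e-02  1.90008e+02] ((509.3704833984375, -21.23160171508789), (59.62836456298828, 119.900146484375), 87.89665985107422)
w [1.00000e-03 0.00000e+00 1.89551e+02] ((502.0378723144531, -19.464765548706055), (56.10991287231445, 111.386474609375), 87.2717056274414)
jar [783.  33. 108.]
bowl [664. 385.   7.]
[ 462. -509.    2.] [787.  31. 110.] [643. 433.   3.]
```

View pics/b7.png

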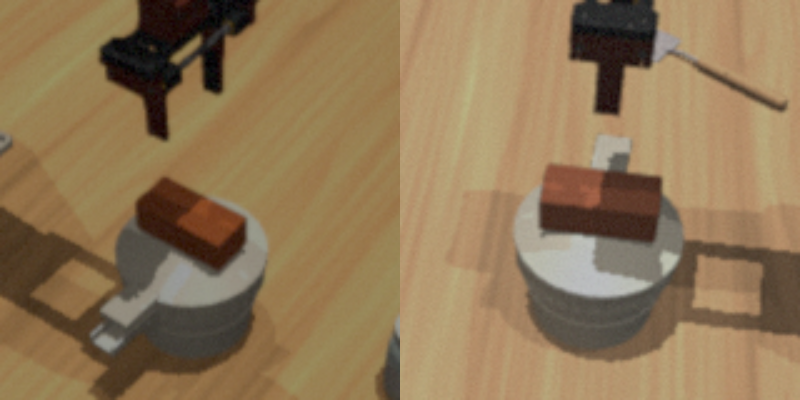

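```bash
python3 -c "
from h import *
robot.job_done(); print(telemetry.get_obs()['t'])"
```

```text
the job is handed in; nothing more can be done
the job is handed in; nothing more can be done
```

The lid is seated with its tongue over the pouring lip, and the brick is resting level on the middle of the dome. I handed the job in at about 27 s of the 72 s allowed.

- **Lid:** I straddled the tongue loosely, without gripping it, and swung it clockwise about the pail's axis. Near the lip I went in steps of about 1° until the lid dropped, with under 3 N measured at the end of each move. Before I touched the brick, the crown measured 146.1 mm (146 expected when home), and the tongue was within 0.01 rad of the lip.
- **Brick:** I picked it up at its middle, lowered it in sub-millimetre steps until the dome carried its weight, opened the fingers slowly and lifted straight off. Its top was at 189.6 mm (190 expected).
- **Bystanders:** Spot depth readings on the jar, bowl and spatula changed by no more than about 4 mm, which I take as camera noise. The arm never went near them.

**Where the last checks disagreed:**
- **Level:** The wrist camera showed no slope on the brick. Plane fits from the scene and side cameras gave 0.04 and 0.07 of opposite sign. I put that down to points from the brick's side faces, because the pictures show it level.
- **Centring:** The side and scene cameras put the brick about 3 mm further in x than the planned centre. Both also read the lid and the brick 2–5 mm too far in x earlier, so I take this as camera bias.
- **Last wrist outline:** It was cut short (111 mm of the 120 mm length), so its brick centre is not reliable.

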